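Weigh out an order of trim reels

ROBOT

A 6-joint arm with a two-finger parallel gripper is mounted at the origin on the work surface. World frame = base frame: x ahead of the robot, y to its left, z up, the work surface at z = 0. Lengths are in m, angles in rad, forces in N, time in s.
With the tool pointing down it reaches from about 0.4 to 0.925 m from the base axis. Payload 3.4 kg.
Tool frame: the origin (TCP) lies midway between the tips of the shut fingers; the grasp point (between the pads) lies 19 mm behind it; z points along the fingers, y is the line along which they close (so a half turn about z gives the same grasp; the last joint's range is limited). The gripper opens to 85 mm and grips with 20 to 120 N. Pads are 22 mm wide; open, the fingers measure 114 mm over their backs; the gripper's body (76 mm by 85 mm) begins 54 mm behind the grasp point. The pads swing forward as they close: fully open they stand 13 mm farther back than shut.
Start: joints at [1.097, 0.307, 1.506, -0, 1.328, -0.073], TCP at [0.224, 0.53, 0.231] pointing down, gripper open.
Joint ranges: [-3.12, 3.12], [-1.05, 2.28], [0.14, 2.33], [-1.42, 4.57], [0.1, 2.73], [-2.68, 2.68]. Speed limits (rad/s): [2.57, 2.57, 3.14, 3.14, 3.14, 3.14].

INTERFACE

Orientations are given as a rotation vector (axis times angle).
In Python, from station import manip, optics, telemetry gives the robot as it stands (manip), with the cameras (optics) and the readings (telemetry).
- The arm moves only by the tool move_tool, called after "Call:" as name([rows], argument=value, ...), one row to a line, values as JSON. Schema: {"type":"object","properties":{"deltas":{"type":"array","items":{"type":"array","prefixItems":[{"type":"array","items":{"type":"number"},"minItems":3,"maxItems":3},{"type":"array","items":{"type":"number"},"minItems":3,"maxItems":3},{"type":"number"}],"minItems":3,"maxItems":3},"minItems":1,"maxItems":12},"grip_n":{"type":"number"},"only":{"type":"string"},"quiet":{"type":"boolean"},"lines":{"type":"string"}},"required":["deltas"],"additionalProperties":false}. deltas is a list of rows, 1 to 12 of them, each written [[dx, dy, dz], [rx, ry, rz], opening]: dx, dy, dz in parts of the range, where 1.0 means 600 mm, then a rotation vector rx, ry, rz in normalised numbers (1 is pi rad), then the finger opening in m; each row is the pose to reach, as a shift and turn from the pose commanded when the call began, along the tool's axes at that moment; what a row does not reach only later rows make up. A row lasts 1/12 s, in which the tool goes at most 0.0417 m and 0.125 rad, less where a joint would pass 70% of its speed; a pose out of reach is approached as far as the arm can. The fingers move at their own pace and stop on an object; grip_n is the grip in N (left out, the last holds). Time passes only in rows, so rows that do not move let the fingers close. The tool returns the time, the measured TCP pose, the force, the opening and the grip force at its end. only (a regular expression) keeps the lines of the reply that match it, lines (a string "A,B") keeps lines A to B, and quiet returns only ok. No shift or turn number may pass 1 either way. Input that does not fit is refused with a message, and nothing moves.
- telemetry.get_obs(): the state, without advancing time (a new reading comes with each control period).
- optics.camera(name): name is "side" or "top"; returns the picture (480x640x3 uint8, red, green, blue); there is no depth.
- optics.get_calibration(name): a dict with "mtx" (3x3 intrinsics, pixels), "position" and "attitude" of the camera in the world. Camera axes: x right, y down, z forward; pixel columns grow to the right and rows downward; lengths in m; the calibration is good to about 2 mm. A picture is of the moment at which its call begins. get_calibration takes no time and is no camera call.
- manip.finish_job(): hands the job in; it is judged then, once.
The state is a dict: "time_s": time; "joints": joint angles; "qvel": joint speeds; "tau": joint torques, N m; "tool_pos": TCP position; "tcp_rot": TCP orientation; "ft_force": force on the tool from outside, world axes, zero at the start; "torque": the same for the moment, N m; "opening": finger opening in m; "finger_force": force on a finger pad.
Only numpy, scipy, OpenCV 4.12 (cv2) and the standard library are available. Lean on these libraries where they do the work, as an engineer would, in place of code of your own. Each camera call takes 0.05 s, during which the arm holds its last target. There are 200 camera calls.

TASK

Make up the order on the scale: slide reels of trim from the wooden shelves onto the steel plate, one at a time and without lifting them, until the red pointer comes to rest inside the green sector. Every reel that you use must end lying flat and wholly on the plate; leave the other reels and everything else on the table where they are.

Things in the scene. Friction and masses are not known exactly. Their poses are not given: they have to be found in the camera images.
- station: Mint-green weighing station, fixed, 470 mm wide (its y) and 430 mm deep (its x); origin on the table under the middle of the weighing plate. Its x points away from the robot to the dial, its y along the row shelf - plate - shelf.
- shelf_left (a point): Centre of the top of the brown wooden loading shelf on the plate's +y side (the robot's left): 230 mm (x) by 120 mm (y), its top 62 mm above the table, its inner edge 115 mm from the plate's centre, with an 8 mm high brass lip along its outer edge only.
- shelf_right (a point): The same for the loading shelf on the -y side.
- dial (a point): Centre of the round white dial, 170 mm across, that lies flat on the mint deck 222 mm from the station's origin in +x, under a clear flat cover 87 mm above the table.
- plate_top (a point): Centre of the top of the bare steel weighing plate, 220 x 220 mm, between the two shelves. The unloaded top is 1 mm below the shelf tops; the plate stays level and sinks 16 mm per kg. Axes as the station's.
- pointer (a joint): Red pointer on the dial, rad: 0 empty, grows clockwise seen from above, 4 rad per kg on the plate. At 0 it points along the station's +y. Settles within 1 s after a change.
- pointer_tip (a point): Point on the red pointer, 62 mm from the dial's centre.
- order_mark (a joint): Green sector on the dial that marks the wanted weight, preset, not to be touched: angle of its middle, rad, on the same scale as the pointer. It reaches 0.4 rad (0.1 kg) to either side of its middle, which is always more in all than one reel weighs.
- mark_mid (a point): Middle line of the green sector, 62 mm from the dial's centre.
- reel0: Reel of blue trim with pale wooden rims, lying flat, hub hole upward: 80 mm across, 32 mm high, clear hub hole 50 mm through it; loose, 0.12 to 0.19 kg (each different). Origin at the centre of its underside, z up. Two reels lie on each shelf, about 100 mm apart in x, their centres about 165 mm from the plate's centre in y.
- reel1: Reel of green trim with pale wooden rims, lying flat, hub hole upward: 80 mm across, 32 mm high, clear hub hole 50 mm through it; loose, 0.12 to 0.19 kg (each different). Origin at the centre of its underside, z up. Two reels lie on each shelf, about 100 mm apart in x, their centres about 165 mm from the plate's centre in y.
- reel2: Reel of purple trim with pale wooden rims, lying flat, hub hole upward: 80 mm across, 32 mm high, clear hub hole 50 mm through it; loose, 0.12 to 0.19 kg (each different). Origin at the centre of its underside, z up. Two reels lie on each shelf, about 100 mm apart in x, their centres about 165 mm from the plate's centre in y.
- reel3: Reel of ochre yellow trim with pale wooden rims, lying flat, hub hole upward: 80 mm across, 32 mm high, clear hub hole 50 mm through it; loose, 0.12 to 0.19 kg (each different). Origin at the centre of its underside, z up. Two reels lie on each shelf, about 100 mm apart in x, their centres about 165 mm from the plate's centre in y.
- spool_blue: Bystander: wooden spool of blue thread, 44 mm across, 60 mm tall, standing on the mint deck beside the dial; origin at its foot.
- spool_purple: Bystander: the same in purple, on the other side of the dial.
- spool_green: Bystander: the same in green, on the table.
- shears: Bystander: black tailor's shears in a brown sheath, 250 mm long, 14 mm high, lying on the table; origin near the pivot.
- pincushion: Bystander: blue pincushion, 90 mm across, 42 mm high; origin at its foot.
- pin_tin: Bystander: round brass tin, 80 mm across, 25 mm high; origin at its foot.
- chalk_box: Bystander: yellow chalk box, 90 x 60 x 30 mm; origin at its foot.

How it is judged:
On the way, in this order (a step that is already met when the one before it is completed fails the run):
1. one reel lies flat and wholly on the plate and the pointer shows its weight alone; the other reels are still in place (value of joint pointer between 0.42 and 0.82 rad and (distance of reel0 from where it was at the start of the episode below 0.03 m or (x of reel0 in the frame of plate_top between -0.08 and 0.08 m and y of reel0 in the frame of plate_top between -0.073 and 0.073 m and z of reel0 in the frame of plate_top below 0.006 m and angle between reel0's own z axis and vertical below 0.06 rad)) and (distance of reel1 from where it was at the start of the episode below 0.03 m or (x of reel1 in the frame of plate_top between -0.08 and 0.08 m and y of reel1 in the frame of plate_top between -0.073 and 0.073 m and z of reel1 in the frame of plate_top below 0.006 m and angle between reel1's own z axis and vertical below 0.06 rad)) and (distance of reel2 from where it was at the start of the episode below 0.03 m or (x of reel2 in the frame of plate_top between -0.08 and 0.08 m and y of reel2 in the frame of plate_top between -0.073 and 0.073 m and z of reel2 in the frame of plate_top below 0.006 m and angle between reel2's own z axis and vertical below 0.06 rad)) and (distance of reel3 from where it was at the start of the episode below 0.03 m or (x of reel3 in the frame of plate_top between -0.08 and 0.08 m and y of reel3 in the frame of plate_top between -0.073 and 0.073 m and z of reel3 in the frame of plate_top below 0.006 m and angle between reel3's own z axis and vertical below 0.06 rad))), for 0.2 s.
2. a second reel lies flat and wholly on the plate and the pointer shows the weight of both; the other reels are still in place (value of joint pointer between 0.9 and 1.56 rad and (distance of reel0 from where it was at the start of the episode below 0.03 m or (x of reel0 in the frame of plate_top between -0.08 and 0.08 m and y of reel0 in the frame of plate_top between -0.073 and 0.073 m and z of reel0 in the frame of plate_top below 0.006 m and angle between reel0's own z axis and vertical below 0.06 rad)) and (distance of reel1 from where it was at the start of the episode below 0.03 m or (x of reel1 in the frame of plate_top between -0.08 and 0.08 m and y of reel1 in the frame of plate_top between -0.073 and 0.073 m and z of reel1 in the frame of plate_top below 0.006 m and angle between reel1's own z axis and vertical below 0.06 rad)) and (distance of reel2 from where it was at the start of the episode below 0.03 m or (x of reel2 in the frame of plate_top between -0.08 and 0.08 m and y of reel2 in the frame of plate_top between -0.073 and 0.073 m and z of reel2 in the frame of plate_top below 0.006 m and angle between reel2's own z axis and vertical below 0.06 rad)) and (distance of reel3 from where it was at the start of the episode below 0.03 m or (x of reel3 in the frame of plate_top between -0.08 and 0.08 m and y of reel3 in the frame of plate_top between -0.073 and 0.073 m and z of reel3 in the frame of plate_top below 0.006 m and angle between reel3's own z axis and vertical below 0.06 rad))), for 0.2 s.
At the end, for the whole second after the job is handed in: The pointer rests inside the green sector (within 0.41 rad of its middle); two or three reels, as many as it took, lie at rest flat on the plate with their centres within 80 mm (x) and 73 mm (y) of its centre; the other reels are within 30 mm of where they started (distance between pointer_tip and mark_mid below 0.0254 m and (distance of reel0 from where it was at the start of the episode below 0.03 m or (x of reel0 in the frame of plate_top between -0.08 and 0.08 m and y of reel0 in the frame of plate_top between -0.073 and 0.073 m and z of reel0 in the frame of plate_top below 0.006 m and angle between reel0's own z axis and vertical below 0.06 rad)) and (distance of reel1 from where it was at the start of the episode below 0.03 m or (x of reel1 in the frame of plate_top between -0.08 and 0.08 m and y of reel1 in the frame of plate_top between -0.073 and 0.073 m and z of reel1 in the frame of plate_top below 0.006 m and angle between reel1's own z axis and vertical below 0.06 rad)) and (distance of reel2 from where it was at the start of the episode below 0.03 m or (x of reel2 in the frame of plate_top between -0.08 and 0.08 m and y of reel2 in the frame of plate_top between -0.073 and 0.073 m and z of reel2 in the frame of plate_top below 0.006 m and angle between reel2's own z axis and vertical below 0.06 rad)) and (distance of reel3 from where it was at the start of the episode below 0.03 m or (x of reel3 in the frame of plate_top between -0.08 and 0.08 m and y of reel3 in the frame of plate_top between -0.073 and 0.073 m and z of reel3 in the frame of plate_top below 0.006 m and angle between reel3's own z axis and vertical below 0.06 rad)) and linear speed of each of reel0, reel1, reel2, reel3 below 0.02 m/s); the robot touches nothing.
It fails at once if a reel is lifted more than 30 mm above the shelf tops (height (world z) of any of reel0, reel1, reel2, reel3 above 0.092 m).
It fails at once if a bystander is moved more than 30 mm (distance of any of spool_blue, spool_purple, spool_green, shears, pincushion, pin_tin, chalk_box from where it was at the start of the episode above 0.03 m).
It also fails if it takes over 51 s, if anything falls off the work surface, if the arm or the gripper's body presses on something with over 40 N, if the wrist force passes 120 N, or if a joint passes its speed limit or range.

## Working session

There is one attempt and no reset: what is moved stays moved. The work goes in short steps, Python scripts to look and compute and a tool call to move; the robot and the scene stay as the last step left them, time stands still between calls to the robot, and variables do not carry over. Pictures are saved under pics/ and viewed, at most 10 in all, crops included, and the job is handed in when it is done.

```bash
ls; mkdir -p pics; python3 - <<'E'
from station import manip, optics, telemetry
import cv2,numpy as np
for n in("top","side"):
    im=optics.camera(n); cv2.imwrite(f"pics/{n}0.png",im[:,:,::-1])
    c=optics.get_calibration(n); print(n,c)
o=telemetry.get_obs(); print(o["time_s"],o["tool_pos"],o["tcp_rot"],o["opening"])
E
```

```text
pics
station.py
top {'mtx': array([[476.93976175,   0.        , 323.4040836 ],
       [  0.        , 476.93976175, 240.67530318],
       [  0.        ,   0.        ,   1.        ]]), 'position': array([ 0.43525569, -0.01732013,  1.24273095]), 'attitude': array([-2.16512221,  2.1981133 , -0.12933035])}
side {'mtx': array([[557.85027807,   0.        , 306.8936487 ],
       [  0.        , 557.85027807, 238.77869631],
       [  0.        ,   0.        ,   1.        ]]), 'position': array([ 0.40345731, -1.24972535,  0.85105979]), 'attitude': array([-2.13040209,  0.11346591, -0.07023076])}
0.1 [0.22353745 0.5290855  0.230495  ] [-6.23711260e-01 -3.07855176e+00  2.77955804e-03] 0.08475285118048644
```

View pics/top0.png

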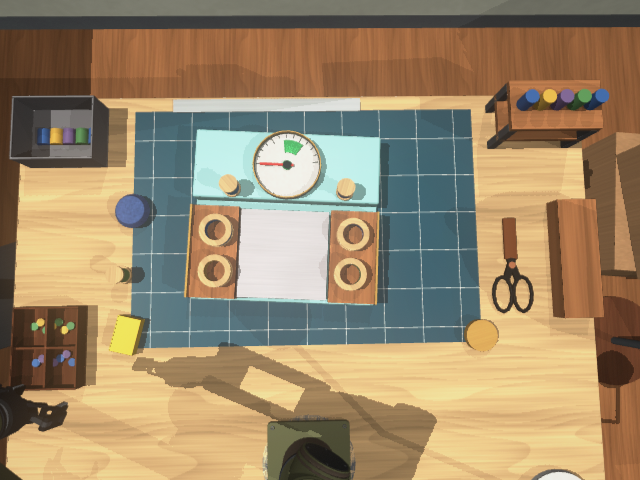

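View pics/side0.png

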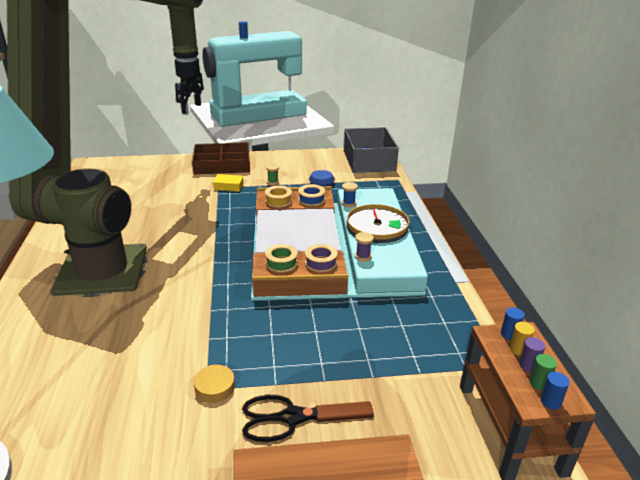

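The top view shows blue (215,230), ochre (214,271), purple (352,234) and green (350,274) reels. The dial is at (287,165), with the pointer to the left and the green sector up at about (293,146). The side view shows the same reels at (311,194), (278,196), (321,257) and (281,257).

```bash
cat > h.py <<'E'
from station import manip, optics, telemetry
import cv2,numpy as np
from scipy.spatial.transform import Rotation as R
C={n:optics.get_calibration(n) for n in("top","side")}
def ray(n,p):
    c=C[n]; d=np.linalg.inv(c["mtx"])@[p[0],p[1],1]
    d=R.from_rotvec(c["attitude"]).apply(d); return np.array(c["position"]),d/np.linalg.norm(d)
def onz(n,p,z):
    o,d=ray(n,p); return o+d*(z-o[2])/d[2]
def tri(p,q):
    a,d=ray("top",p); b,e=ray("side",q)
    s=np.linalg.lstsq(np.c_[d,-e],b-a,rcond=None)[0]
    return (a+d*s[0]+b+e*s[1])/2, np.linalg.norm(a+d*s[0]-b-e*s[1])
def proj(n,P):
    c=C[n]; v=c["mtx"]@R.from_rotvec(c["attitude"]).inv().apply(np.array(P)-c["position"]); return v[:2]/v[2]
def look(n,name=None):
    im=optics.camera(n)[:,:,::-1].copy()
    if name: cv2.imwrite("pics/"+name,im)
    return im
E
python3 - <<'E'
from h import *
t=cv2.imread("pics/top0.png");s=cv2.imread("pics/side0.png")
for n,im,pts in(("top",t,[(215,230),(214,271),(352,234),(350,274)]),("side",s,[(311,194),(278,196),(321,257),(281,257)])):
    for p in pts: print(n,p,onz(n,p,.094).round(3))
for p in[(262,163),(287,165),(215,230)]: print(t[p[1],p[0]])
hsv=cv2.cvtColor(t,cv2.COLOR_BGR2HSV)
for p in[(201,230),(199,271),(338,234),(363,274),(225,260),(245,250),(190,250)]: print(p,hsv[p[1],p[0]])
hs=cv2.cvtColor(s,cv2.COLOR_BGR2HSV)
for p in[(308,256),(268,257),(300,193),(320,275)]: print(p,hs[p[1],p[0]])
a=cv2.resize(t[120:310,175:395],None,fx=3.6,fy=3,interpolation=cv2.INTER_CUBIC)
a=cv2.resize(t[120:310,175:395],(660,570),interpolation=cv2.INTER_CUBIC);cv2.imwrite("pics/c1.png",a)
cv2.imwrite("pics/c2.png",cv2.resize(s[170:310,240:440],(800,560),interpolation=cv2.INTER_CUBIC))
E
```

```text
top (215, 230) [0.577 0.219 0.094]
top (214, 271) [0.478 0.22  0.094]
top (352, 234) [ 0.562 -0.112  0.094]
top (350, 274) [ 0.465 -0.106  0.094]
side (311, 194) [0.578 0.188 0.094]
side (278, 196) [0.481 0.185 0.094]
side (321, 257) [ 0.564 -0.141  0.094]
side (281, 257) [ 0.468 -0.131  0.094]
[ 89  96 234]
[79 84 79]
[ 83 118 169]
(201, 230) [ 22  95 239]
(199, 271) [ 19 101 239]
(338, 234) [ 19  96 236]
(363, 274) [ 20 101 239]
(225, 260) [ 20  97 240]
(245, 250) [  8   9 230]
(190, 250) [ 13 117 109]
(308, 256) [ 21 100 248]
(268, 257) [ 19 111 243]
(300, 193) [ 18 118 204]
(320, 275) [ 19 165 215]
```

View pics/c1.png

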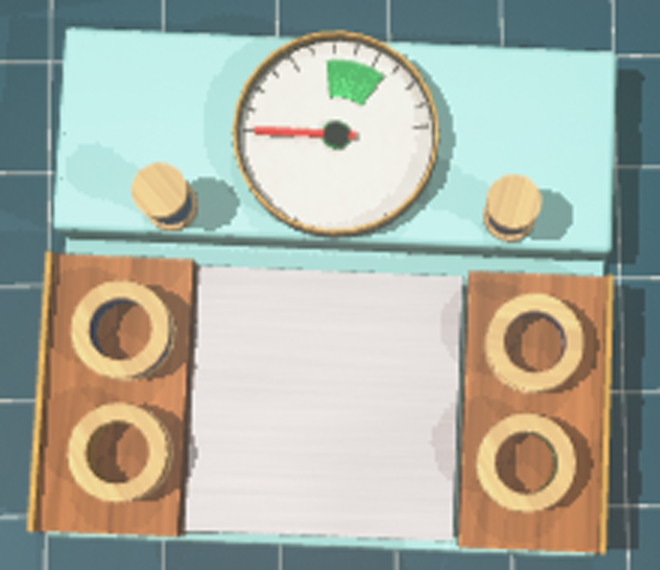

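View pics/c2.png

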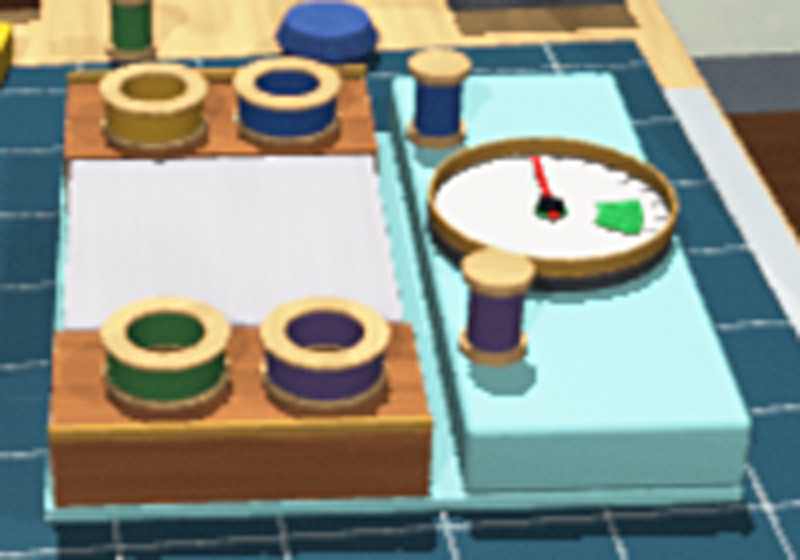

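The crops show pale rim rings, clear plate edges, and the green sector centred near c1 (353,82), with the dial hub at (337,135).

```bash
cat >> h.py <<'E'
def reels(im):
    """top view: rim ring centres (px), by pale-rim mask"""
    h=cv2.cvtColor(im,cv2.COLOR_BGR2HSV); m=cv2.inRange(h,(15,60,185),(27,140,255))
    m[:203]=0;m[305:]=0;m[:,:185]=0;m[:,385:]=0
    out=[]
    for c in cv2.findContours(m,cv2.RETR_EXTERNAL,cv2.CHAIN_APPROX_NONE)[0]:
        if cv2.contourArea(c)<400: continue
        out.append(cv2.fitEllipse(cv2.convexHull(c)))
    return out
SX=None
def dial(im):
    h=cv2.cvtColor(im,cv2.COLOR_BGR2HSV)
    roi=np.zeros(h.shape[:2],np.uint8);cv2.circle(roi,(287,165),29,255,-1)
    g=cv2.inRange(h,(50,100,60),(80,255,255))&roi; r=(cv2.inRange(h,(0,110,120),(6,255,255))|cv2.inRange(h,(172,110,120),(180,255,255)))&roi
    k=cv2.inRange(h,(0,0,0),(180,255,90))&roi
    cen=lambda m:np.array(cv2.moments(m,True)["m10"]),
    def c(m):
        M=cv2.moments(m,True); return np.array([M["m10"],M["m01"]])/max(M["m00"],1)
    return c(g),c(r),(287.3,164.9)
E
python3 - <<'E'
from h import *
t=cv2.imread("pics/top0.png")
R4=sorted(reels(t),key=lambda e:(e[0][0]>280,e[0][1]))
S=[(287,83),(154,89),(326,330),(165,332)]
print(len(R4))
for e,s in zip(R4,S):
    P,g=tri(e[0],(s[0]/4+240,s[1]/4+170)); print(np.round(e[0],1),np.round(e[1],1),P.round(4),round(g,4),onz("top",e[0],.094).round(4))
pc=[onz("top",(x/3+175,y/3+120),.061) for x,y in[(197,266),(184,530),(457,541),(466,276)]]
pc=np.array(pc);print(pc.round(3),pc.mean(0).round(4))
# plate corners seen in the side view: TL far.. heights
for a,b in (((197,266),(378,156)),((184,530),(70,158))):
    P,g=tri((a[0]/3+175,a[1]/3+120),(b[0]/4+240,b[1]/4+170));print("h",P.round(3),round(g,4))
g,r,c=dial(t); G,Rr,Cc=[onz("top",p,.08)[:2] for p in(g,r,c)];print("dial",Cc)
for v in(G-Cc,Rr-Cc): print(np.arctan2(v[0],v[1]))  # from +y toward +x = clockwise seen from above
print("yaw",np.arctan2(*(pc[0]+pc[1]-pc[2]-pc[3])[:2]),np.arctan2(*(pc[0]+pc[3]-pc[1]-pc[2])[[1,0]]))
d=Cc-pc.mean(0)[:2];print("yaw dial",np.arctan2(d[1],d[0]),np.linalg.norm(d))
r=R.from_rotvec(telemetry.get_obs()["tcp_rot"]).as_matrix();print(r.round(4))
E
```

```text
4
[214.4 229.4] [32.3 33.2] [0.5814 0.2212 0.0871] 0.0048 [0.5782 0.2199 0.094 ]
[213.6 270.4] [32.5 33.6] [0.4821 0.2227 0.0866] 0.0053 [0.4792 0.2213 0.094 ]
[352.5 233.9] [32.2 33.5] [ 0.5659 -0.1142  0.0892] 0.0055 [ 0.5626 -0.1136  0.094 ]
[349.7 273.9] [32.8 33.1] [ 0.4678 -0.1052  0.0886] 0.004 [ 0.4657 -0.1047  0.094 ]
[[ 0.633  0.162  0.061]
 [ 0.415  0.172  0.061]
 [ 0.403 -0.051  0.061]
 [ 0.622 -0.062  0.061]] [0.5183 0.0553 0.061 ]
h [0.64  0.163 0.054] 0.0098
h [0.418 0.172 0.06 ] 0.0046
dial [0.73873272 0.04355385]
1.8107213399314106
0.09751261911061511
yaw 0.05351627558174385 -0.04949772337540135
yaw dial -0.053259429693707436 0.2207208134509629
[[-9.211e-01  3.892e-01 -8.000e-04]
 [ 3.892e-01  9.211e-01 -1.600e-03]
 [ 1.000e-04 -1.800e-03 -1.000e+00]]
```

The rows are not in the units I measure in: shifts go in shares of 600 mm and turns go in shares of pi rad. I convert before sending: -0.447 m is -0.745, -0.1465 m is -0.2442, -0.348 rad is -0.1108.

Call:
move_tool([
  [[-0.745,-0.2442,0.1333],[0,0,-0.1108],0],
  [[-0.745,-0.2442,0.1333],[0,0,-0.1108],0],
  [[-0.745,-0.2442,0.1333],[0,0,-0.1108],0],
  [[-0.745,-0.2442,0.1333],[0,0,-0.1108],0],
  [[-0.745,-0.2442,0.1333],[0,0,-0.1108],0],
  [[-0.745,-0.2442,0.1333],[0,0,-0.1108],0],
  [[-0.745,-0.2442,0.1333],[0,0,-0.1108],0],
  [[-0.745,-0.2442,0.1333],[0,0,-0.1108],0],
  [[-0.745,-0.2442,0.1333],[0,0,-0.1108],0],
  [[-0.745,-0.2442,0.1333],[0,0,-0.1108],0],
  [[-0.745,-0.2442,0.1333],[0,0,-0.1108],0],
  [[-0.745,-0.2442,0.1333],[0,0,-0.1108],0],
], grip_n=30)

```text
time_s: 1.1
tool_pos: [0.5811, 0.2175, 0.1501]
tcp_rot: [0.084, 3.14, -0.002]
ft_force: [0.3, 1.2, -0.4]
opening: -0.0003
finger_force: 0.0
```

Call:
move_tool([
  [[0,0,0],[0,0,0],0],
  [[0,0,0],[0,0,0],0],
  [[0,0,0],[0,0,0],0],
])

```text
time_s: 1.35
tool_pos: [0.5777, 0.2207, 0.1507]
tcp_rot: [-0.082, -3.139, -0.0]
ft_force: [-1.5, -0.2, -0.2]
opening: -0.0001
finger_force: 0.0
```

```bash
python3 -c "
from h import *
o=telemetry.get_obs();print(R.from_rotvec(o['tcp_rot']).as_matrix().round(3),o['ft_force'])
look('side','side1.png');look('top','top1.png')
a=cv2.imread('pics/side1.png')[140:300,230:430];b=cv2.imread('pics/top1.png')[120:310,175:395]
cv2.imwrite('pics/m1.png',np.vstack([cv2.resize(a,(400,320),interpolation=2),cv2.resize(b,(400,280),interpolation=2)]))"
```

```text
[[-0.999  0.052 -0.002]
 [ 0.052  0.999  0.   ]
 [ 0.002 -0.    -1.   ]] [-1.49335213 -0.19747391 -0.24844565]
```

View pics/m1.png

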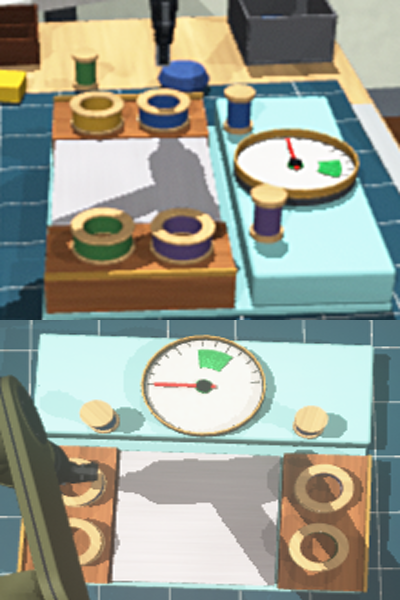

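The side crop shows the shut fingers directly above the blue reel, and the top crop shows the tool over that reel too. The pose is as computed, so I'll descend into the hub.

To row units: 0.078 m is 0.13, 0.065 m is 0.1083.

Call:
move_tool([
  [[0,0,0.05],[0,0,0],0],
  [[0,0,0.0833],[0,0,0],0],
  [[0,0,0.1083],[0,0,0],0],
  [[0,0,0.13],[0,0,0],0],
  [[0,0,0.13],[0,0,0],0],
  [[0,0,0.13],[0,0,0],0],
])

```text
time_s: 1.95
tool_pos: [0.5772, 0.2217, 0.0731]
tcp_rot: [-0.078, -3.139, 0.001]
ft_force: [-0.0, 0.1, -0.3]
opening: 0.0003
finger_force: 0.0
```

To row units: -0.12 m is -0.2, -0.11 m is -0.1833.

Call:
move_tool([
  [[0,-0.0167,0],[0,0,0],0],
  [[0,-0.0333,0],[0,0,0],0],
  [[0,-0.05,0],[0,0,0],0],
  [[0,-0.0667,0],[0,0,0],0],
  [[0,-0.0833,0],[0,0,0],0],
  [[0,-0.1,0],[0,0,0],0],
  [[0,-0.1167,0],[0,0,0],0],
  [[0,-0.1333,0],[0,0,0],0],
  [[0,-0.15,0],[0,0,0],0],
  [[0,-0.1667,0],[0,0,0],0],
  [[0,-0.1833,0],[0,0,0],0],
  [[0,-0.2,0],[0,0,0],0],
])

```text
time_s: 2.95
tool_pos: [0.5722, 0.0998, 0.0732]
tcp_rot: [-0.081, -3.14, 0.0]
ft_force: [-0.0, 0.2, -0.4]
opening: -0.0002
finger_force: 0.3
```

Call:
move_tool([
  [[0,-0.0083,0],[0,0,0],0],
  [[0,-0.0167,0],[0,0,0],0],
  [[0,-0.0167,0],[0,0,0],0],
  [[0,-0.01,0],[0,0,0],0],
  [[0,-0.0067,0],[0,0,0],0],
])

```text
time_s: 3.37
tool_pos: [0.5723, 0.0974, 0.0734]
tcp_rot: [0.082, 3.14, 0.0]
ft_force: [-0.0, 0.8, 0.3]
opening: 0.0004
finger_force: 0.0
```

To row units: 0.119 m is 0.1983, 0.0993 m is 0.1655.

Call:
move_tool([
  [[0,0,-0.05],[0,0,0],0],
  [[0,0,-0.1],[0,0,0],0],
  [[0,0,-0.1283],[0,0,0],0],
  [[0.1655,0.1983,-0.1283],[0,0,0],0],
  [[0.1655,0.1983,-0.1283],[0,0,0],0],
  [[0.1655,0.1983,-0.1283],[0,0,0],0],
  [[0.1655,0.1983,-0.1283],[0,0,0],0],
  [[0.1655,0.1983,-0.1283],[0,0,0],0],
  [[0.1655,0.1983,-0.1283],[0,0,0],0],
  [[0.1655,0.1983,-0.1283],[0,0,0],0],
  [[0.1655,0.1983,-0.1283],[0,0,0],0],
  [[0.1655,0.1983,-0.1283],[0,0,0],0],
])

```text
time_s: 4.37
tool_pos: [0.4801, 0.2202, 0.1503]
tcp_rot: [0.083, 3.14, -0.0]
ft_force: [0.5, -0.6, -0.7]
opening: 0.0003
finger_force: 0.0
```

```bash
cat > st.py <<'E'
from h import *
import sys
t=look("top",sys.argv[1])
O=np.array([.5183,.0553]);a=-.052;M=np.array([[np.cos(a),np.sin(a)],[-np.sin(a),np.cos(a)]])
for e in reels(t):
    P=onz("top",e[0],.094)[:2];print("reel px",np.round(e[0],1),np.round(e[1],1),"world",P.round(4),"plate",(M@(P-O)).round(4))
for p,n in zip(dial(t)[:2],("mark","ptr")):
    v=onz("top",p,.08)[:2]-onz("top",dial(t)[2],.08)[:2];print(n,round(np.arctan2(v[0],v[1])+a,3))
print(telemetry.get_obs()["tool_pos"].round(4),telemetry.get_obs()["time_s"])
E
python3 st.py top2.png
python3 -c "
import cv2;cv2.imwrite('pics/m2.png',cv2.resize(cv2.imread('pics/top2.png')[120:310,175:395],(660,570)))"
```

```text
reel px [352.4 233.8] [32.7 33.6] world [ 0.5628 -0.1135] plate [ 0.0532 -0.1663]
reel px [264.1 231.9] [32.2 32.5] world [0.5704 0.1003] plate [0.0497 0.0477]
mark 1.761
ptr 0.7
[0.48   0.2201 0.1502] 4.4167
```

View pics/m2.png

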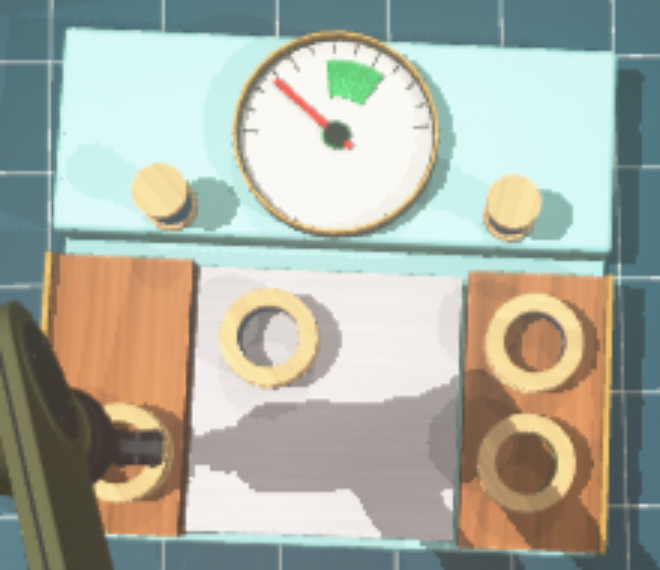

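The blue reel lies flat on the plate at crop (270,338), the pointer reads about 0.7 rad, and the tool is over the ochre reel.

To row units: 0.079 m is 0.1317, 0.065 m is 0.1083.

Call:
move_tool([
  [[0,0,0.05],[0,0,0],0],
  [[0,0,0.0833],[0,0,0],0],
  [[0,0,0.1083],[0,0,0],0],
  [[0,0,0.1317],[0,0,0],0],
  [[0,0,0.1317],[0,0,0],0],
  [[0,0,0.1317],[0,0,0],0],
])

```text
time_s: 4.92
tool_pos: [0.4791, 0.22, 0.0706]
tcp_rot: [-0.083, -3.139, 0.001]
ft_force: [0.4, 0.0, 0.0]
opening: 0.0
finger_force: 0.0
```

Call:
move_tool([
  [[0,-0.0167,0],[0,0,0],0],
  [[0,-0.0333,0],[0,0,0],0],
  [[0,-0.05,0],[0,0,0],0],
  [[0,-0.0667,0],[0,0,0],0],
  [[0,-0.0833,0],[0,0,0],0],
  [[0,-0.1,0],[0,0,0],0],
  [[0,-0.1167,0],[0,0,0],0],
  [[0,-0.1333,0],[0,0,0],0],
  [[0,-0.15,0],[0,0,0],0],
  [[0,-0.1667,0],[0,0,0],0],
  [[0,-0.1833,0],[0,0,0],0],
  [[0,-0.2,0],[0,0,0],0],
])

```text
time_s: 5.92
tool_pos: [0.4728, 0.1, 0.0712]
tcp_rot: [-0.081, -3.14, 0.0]
ft_force: [-0.3, 1.1, 0.9]
opening: -0.0006
finger_force: 0.3
```

Call:
move_tool([
  [[0,-0.0083,0],[0,0,0],0],
  [[0,-0.0167,0],[0,0,0],0],
  [[0,-0.0167,0],[0,0,0],0],
  [[0,-0.01,0],[0,0,0],0],
  [[0,-0.0067,0],[0,0,0],0],
])

```text
time_s: 6.33
tool_pos: [0.4729, 0.0975, 0.0714]
tcp_rot: [0.082, 3.14, 0.0]
ft_force: [0.7, 0.7, 0.2]
opening: 0.0001
finger_force: 0.0
```

To row units: -0.2021 m is -0.3368, -0.0032 m is -0.0053.

Call:
move_tool([
  [[0,0,-0.05],[0,0,0],0],
  [[0,0,-0.1],[0,0,0],0],
  [[0,0,-0.1317],[0,0,0],0],
  [[-0.0053,-0.3368,-0.1317],[0,0,0],0],
  [[-0.0053,-0.3368,-0.1317],[0,0,0],0],
  [[-0.0053,-0.3368,-0.1317],[0,0,0],0],
  [[-0.0053,-0.3368,-0.1317],[0,0,0],0],
  [[-0.0053,-0.3368,-0.1317],[0,0,0],0],
  [[-0.0053,-0.3368,-0.1317],[0,0,0],0],
  [[-0.0053,-0.3368,-0.1317],[0,0,0],0],
  [[-0.0053,-0.3368,-0.1317],[0,0,0],0],
  [[-0.0053,-0.3368,-0.1317],[0,0,0],0],
])

```text
time_s: 7.33
tool_pos: [0.4653, -0.1036, 0.1502]
tcp_rot: [-0.079, -3.14, -0.001]
ft_force: [0.0, 0.5, -0.3]
opening: -0.0001
finger_force: 0.0
```

Call:
move_tool([
  [[0,0,0],[0,0,0],0],
  [[0,0,0],[0,0,0],0],
  [[0,0,0],[0,0,0],0],
])

```text
time_s: 7.58
tool_pos: [0.4655, -0.1039, 0.1503]
tcp_rot: [-0.078, -3.141, -0.0]
ft_force: [0.0, -1.1, -0.1]
opening: -0.0002
finger_force: 0.0
```

```bash
python3 st.py top3.png
python3 -c "
import cv2;cv2.imwrite('pics/m3.png',cv2.resize(cv2.imread('pics/top3.png')[120:310,175:395],(660,570)))"
```

```text
reel px [264.1 272.8] [32.6 32.9] world [0.4716 0.1006] plate [-0.049   0.0428]
reel px [264.  231.9] [31.7 32.7] world [0.5702 0.1005] plate [0.0495 0.0479]
mark 1.759
ptr 1.229
[ 0.4655 -0.1041  0.1503] 7.6333
```

View pics/m3.png

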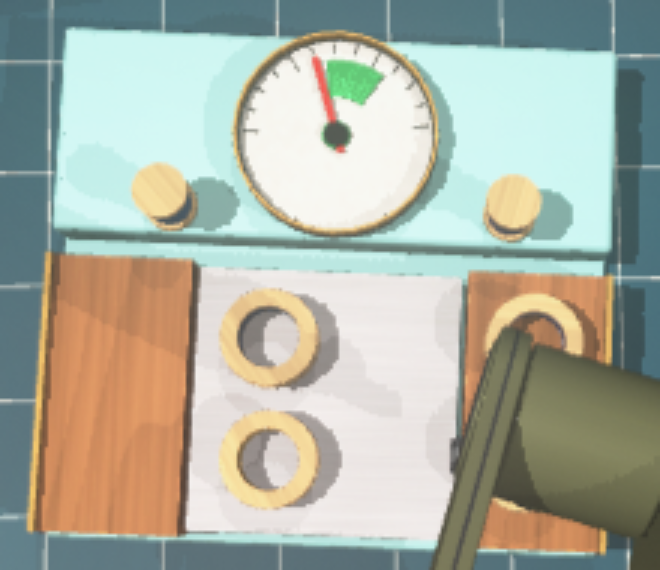

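Two reels are flat on the plate at crop (270,338) and (270,460). The pointer reads about 1.23 rad, just short of the sector, which starts at about 1.36, so a third reel is needed. I'll use green.

To row units: 0.08 m is 0.1333, 0.065 m is 0.1083.

Call:
move_tool([
  [[0,0,0.05],[0,0,0],0],
  [[0,0,0.0833],[0,0,0],0],
  [[0,0,0.1083],[0,0,0],0],
  [[0,0,0.1333],[0,0,0],0],
  [[0,0,0.1333],[0,0,0],0],
  [[0,0,0.1333],[0,0,0],0],
])

```text
time_s: 8.13
tool_pos: [0.4649, -0.1045, 0.0698]
tcp_rot: [-0.08, -3.138, -0.001]
ft_force: [0.2, 0.1, 0.1]
opening: 0.0004
finger_force: 0.0
```

Call:
move_tool([
  [[0,0.0167,0],[0,0,0],0],
  [[0,0.0333,0],[0,0,0],0],
  [[0,0.05,0],[0,0,0],0],
  [[0,0.0667,0],[0,0,0],0],
  [[0,0.0833,0],[0,0,0],0],
  [[0,0.1,0],[0,0,0],0],
  [[0,0.1167,0],[0,0,0],0],
  [[0,0.1333,0],[0,0,0],0],
  [[0,0.15,0],[0,0,0],0],
  [[0,0.1667,0],[0,0,0],0],
  [[0,0.1833,0],[0,0,0],0],
  [[0,0.1967,0],[0,0,0],0],
])

```text
time_s: 9.13
tool_pos: [0.4715, 0.014, 0.0702]
tcp_rot: [-0.081, -3.14, -0.0]
ft_force: [0.0, -0.2, -0.9]
opening: 0.0002
finger_force: 0.4
```

Call:
move_tool([
  [[0,0.0083,0],[0,0,0],0],
  [[0,0.0083,0],[0,0,0],0],
  [[0,0.0033,0],[0,0,0],0],
  [[0,0,0],[0,0,0],0],
  [[0,0,0],[0,0,0],0],
])

```text
time_s: 9.55
tool_pos: [0.4716, 0.0122, 0.0703]
tcp_rot: [0.083, 3.14, -0.0]
ft_force: [-0.8, 0.6, 1.4]
opening: 0.0004
finger_force: 0.0
```

Call:
move_tool([
  [[0,0,-0.05],[0,0,0],0],
  [[0,0,-0.1],[0,0,0],0],
  [[0,0,-0.1333],[0,0,0],0],
  [[0.05,-0.3833,-0.1667],[0,0,0],0],
  [[0.05,-0.3833,-0.1667],[0,0,0],0],
  [[0.05,-0.3833,-0.1667],[0,0,0],0],
  [[0.05,-0.3833,-0.1667],[0,0,0],0],
  [[0.05,-0.3833,-0.1667],[0,0,0],0],
  [[0.05,-0.3833,-0.1667],[0,0,0],0],
  [[0.05,-0.3833,-0.1667],[0,0,0],0],
  [[0.05,-0.3833,-0.1667],[0,0,0],0],
  [[0.05,-0.3833,-0.1667],[0,0,0],0],
])

```text
time_s: 10.55
tool_pos: [0.4291, -0.215, 0.1701]
tcp_rot: [-0.084, -3.14, -0.002]
ft_force: [0.0, -0.0, -0.3]
opening: -0.0001
finger_force: 0.0
```

Call:
move_tool([
  [[0,0,0],[0,0,0],0],
  [[0,0,0],[0,0,0],0],
  [[0,0,0],[0,0,0],0],
  [[0,0,0],[0,0,0],0],
  [[0,0,0],[0,0,0],0],
  [[0,0,0],[0,0,0],0],
])

```text
time_s: 11.05
tool_pos: [0.4298, -0.2148, 0.1703]
tcp_rot: [0.08, 3.141, -0.0]
ft_force: [-0.0, -0.1, -0.4]
opening: -0.0001
finger_force: 0.0
```

```bash
python3 st.py top4.png
python3 -c "
from h import *
look('side','side4.png');a=cv2.imread('pics/side4.png')[140:300,230:430];b=cv2.imread('pics/top4.png')[120:310,175:395]
cv2.imwrite('pics/m4.png',np.vstack([cv2.resize(a,(400,300)),cv2.resize(b,(400,300))]))"
```

```text
reel px [302.2 272.9] [32.3 32.8] world [0.47   0.0094] plate [-0.0459 -0.0483]
reel px [264.2 272.8] [32.4 32.9] world [0.4715 0.1005] plate [-0.0491  0.0427]
reel px [352.5 233.9] [32.3 33.6] world [ 0.5625 -0.1137] plate [ 0.053  -0.1664]
reel px [264.1 232.2] [31.9 32.8] world [0.5695 0.1003] plate [0.0488 0.0476]
mark 1.703
ptr 1.918
[ 0.4298 -0.2149  0.1703] 11.1
```

View pics/m4.png

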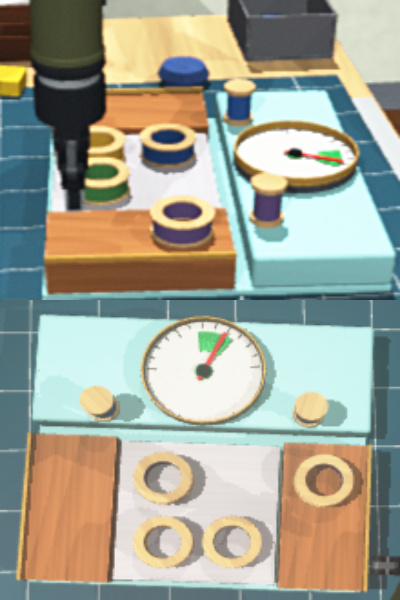

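The final picture shows three reels flat and wholly on the plate, purple still in place on its shelf, and the arm clear. The pointer lies inside the sector, about 0.2 rad past its middle (limit 0.41). Handing in.

```bash
python3 -c "
from station import manip, optics, telemetry
print(manip.finish_job())"
```

```text
the job is handed in; nothing more can be done
None
```

I slid the blue, ochre and green reels onto the plate, where they lie flat. The pointer rests inside the green sector, about 0.2 rad past its middle, and purple stayed on its shelf. I handed the job in at about 11 s, and no verdict was returned.

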